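# Pack the sample carrier: capped jars and tubes, not the open jars

### The job

Pack the white carrier tray on the lab bench: stand each of the two capped jars upright in the ring that fits it (large jar in the large ring, small jar in the small ring), and lay the two tubes from the sloped chute in the two V grooves of the cradle, one centred in each groove. Take the tubes one at a time from the chute's lower stop, letting the upper one roll down to the stop before you take it. Leave the two open jars standing where they are.

Things in the scene. Friction and masses are not known exactly. Their poses are not given: they have to be found in the camera images.
- jar_big: Large capped glass jar, upright, to be packed. Glass body 56 mm across and 52 mm tall, amber filling, closed by a flat white screw cap 58 mm across and 18 mm tall; 70 mm tall in all, 0.15 kg or so. Origin at the centre of its underside, z up. Easiest gripped across the cap.
- jar_small: Small capped glass jar, upright, to be packed. Glass body 40 mm across and 38 mm tall, amber filling, closed by a flat white screw cap 42 mm across and 18 mm tall; 56 mm tall in all, 0.08 kg or so. Origin at the centre of its underside, z up.
- open_big: Look-alike to be left alone: empty glass jar without a cap, open at the top, 56 mm across, 56 mm tall, wall 3 mm. Origin at the centre of its underside.
- open_small: Look-alike to be left alone: empty glass jar without a cap, open at the top, 40 mm across, 44 mm tall, wall 3 mm. Origin at the centre of its underside.
- nest_big: Large grey ring fixed in the carrier tray, place of the large jar: hole 66 mm, outside 76 mm, 15 mm tall. Origin: centre of its underside on the tray floor, 4 mm above the bench. White tray 310 x 130 mm, rim 12 mm above the bench. Its two rings and cradle stand in a row along it, 100 mm apart, in any order; their x axes run along the row, their y axes across the tray.
- nest_small: Small grey ring fixed in the same tray, place of the small jar: hole 50 mm, outside 60 mm, 15 mm tall. Origin: centre of its underside on the tray floor, 4 mm above the bench; axes as for the large ring.
- cradle: Grey cradle fixed in the same tray: three ridges and between them two 90-degree V grooves along its y, at x = -16 and +16 mm. 96 mm (x) by 36 mm (y), ridge tops 30 mm above its origin (centre of its underside, on the tray floor, 4 mm above the bench). A tube at rest in a groove has its axis 31 mm above the origin and overhangs the cradle by 12 mm at each end, where fingers have room.
- chute: Fixed aluminium ramp 36 mm wide, falling at 0.2 rad to its own -x, with a stop lip at the low end, on a white base 140 x 50 x 6 mm. Origin: centre of the base's underside. Tubes lie across it (along y), overhanging 12 mm each side. Centre of a tube at the stop: x -41, y 0, z 50 mm; of the one behind: x -17, z 55. When the lower one is lifted out, the upper rolls to the stop within 1 s.
- tube_lower: Capped sample tube lying on the chute against its stop: a plain cylinder 24 mm in diameter and 60 mm long, clear with amber filling, one end a white cap 15 mm long of the same diameter. Flat ends, 0.03 kg or so. Origin at its middle, y along its axis (x and z turn as it rolls). To be gripped by its two flat ends (60 mm apart). Either way round will do.
- tube_upper: Second sample tube, the same, lying just uphill of the first and touching it.
Things that resemble listed ones, but are neither listed nor needed, are in the scene too. What is shaped like the nest_small but blue or green is not meant.

How it is judged:
On the way:
1. the lower tube has been lifted off the chute and the upper tube has rolled down to the stop (x of tube_upper in the frame of chute between -0.047 and -0.035 m and z of tube_upper in the frame of chute between 0.044 and 0.056 m and distance between tube_lower and tube_upper above 0.035 m), for 0.2 s.
At the end, for the whole second after the job is handed in: Each capped jar upright (0.12 rad) on the tray floor in its ring (centres within 11 mm); one tube down in each groove, any order (8 mm across, 15 mm along, 0.2 rad, axis 24-38 mm above the cradle origin); open jars upright within 30 mm of where they were; all at rest (horizontal distance between jar_big and nest_big below 0.011 m and z of jar_big in the frame of nest_big between -0.005 and 0.005 m and angle between each of jar_big, jar_small's own z axis and vertical below 0.12 rad and horizontal distance between jar_small and nest_small below 0.011 m and z of jar_small in the frame of nest_small between -0.005 and 0.005 m and (((x of tube_lower in the frame of cradle between -0.024 and -0.008 m and y of tube_lower in the frame of cradle between -0.015 and 0.015 m and z of tube_lower in the frame of cradle between 0.024 and 0.038 m and angle between the y axis of tube_lower and the y axis of cradle, either way round below 0.2 rad) and (x of tube_upper in the frame of cradle between 0.008 and 0.024 m and y of tube_upper in the frame of cradle between -0.015 and 0.015 m and z of tube_upper in the frame of cradle between 0.024 and 0.038 m and angle between the y axis of tube_upper and the y axis of cradle, either way round below 0.2 rad)) or ((x of tube_lower in the frame of cradle between 0.008 and 0.024 m and y of tube_lower in the frame of cradle between -0.015 and 0.015 m and z of tube_lower in the frame of cradle between 0.024 and 0.038 m and angle between the y axis of tube_lower and the y axis of cradle, either way round below 0.2 rad) and (x of tube_upper in the frame of cradle between -0.024 and -0.008 m and y of tube_upper in the frame of cradle between -0.015 and 0.015 m and z of tube_upper in the frame of cradle between 0.024 and 0.038 m and angle between the y axis of tube_upper and the y axis of cradle, either way round below 0.2 rad))) and linear speed of each of jar_big, jar_small, tube_lower, tube_upper below 0.02 m/s and distance of each of open_big, open_small from where it was at the start of the episode below 0.03 m and angle between each of open_big, open_small's own z axis and vertical below 0.15 rad); the robot touches nothing.
It fails at once if an open jar is pushed over or moved by more than 30 mm (not (distance of open_big from where it was at the start of the episode below 0.03 m) or not (angle between open_big's own z axis and vertical below 0.15 rad) or not (distance of open_small from where it was at the start of the episode below 0.03 m) or not (angle between open_small's own z axis and vertical below 0.15 rad)).
It also fails if it takes over 109 s, if anything falls off the work surface, if the arm or the gripper's body presses on something with over 40 N, if the wrist force passes 120 N, or if a joint passes its speed limit or range.

### The arm

A 6-joint arm with a two-finger parallel gripper is mounted at the origin on the work surface. World frame = base frame: x ahead of the robot, y to its left, z up, the work surface at z = 0. Lengths are in m, angles in rad, forces in N, time in s.
With the tool pointing down it reaches from about 0.375 to 0.9 m from the base axis. Payload 3.1 kg.
Tool frame: the origin (TCP) lies at the centre of the arm's flange, where the gripper is bolted on; the fingertips stand 173 mm ahead of it and the grasp point (between the pads) lies 155 mm ahead of it (tip_extent is the distance from the TCP to the fingertips, in m); z points along the fingers, y is the direction in which the jaws open and shut (so a half turn about z gives the same grasp; the last joint's range is limited). The gripper opens to 85 mm and grips with 20 to 120 N. Pads are 22 mm wide; open, the fingers measure 114 mm over their backs; the gripper's body (76 mm by 85 mm) begins 54 mm behind the grasp point. The pads swing forward as they close: fully open they stand 13 mm farther back than shut.
Start: joints at [-1.506, 0.527, 1.433, -0, 1.181, -0.178], TCP at [0.151, -0.606, 0.405] pointing down, gripper open.
Joint ranges: [-3.08, 3.08], [-0.75, 2.2], [0.22, 2.44], [-1.43, 4.57], [0, 2.65], [-2.85, 2.85]. Speed limits (rad/s): [2.79, 2.79, 3.14, 3.14, 3.14, 3.14].

### API

Orientations are given as a unit quaternion [x, y, z, w].
In Python, from station import sense, snapshot, sign_off, tip_extent gives the robot as it stands. The module is installed in compiled form; this text tells all that it offers.
- The arm moves only by the tool servo_tool, never from a script. Its argument "rows" is a list of rows, each a list of 3 entries, a list of its own where there are three numbers: the shift along the tool's x, y, z in mm, then the turn about the tool's z in degrees, then the opening, from -1 (shut) to 1 (fully open), so that 0 is half open. A call has 1 to 8 rows; each row is the pose to reach, as a shift and turn from the pose measured when the call began, along the tool's axes at that moment; what a row does not reach only later rows make up. A row lasts 1/10 s, in which the tool goes at most 50 mm and 8.59 degrees, less where a joint would pass 70% of its speed; a pose out of reach is approached as far as the arm can. A call with a gripper value outside its range is refused whole. The fingers move at their own pace and stop on an object; "force" is the grip in N (left out, the last holds). Time passes only in rows, so rows that repeat a pose let the fingers close. It gives the time, the measured TCP pose, the force and the opening at its end, in the units of the state.
- sense(): the state, without advancing time (a new reading comes with each control period).
- snapshot(name): name is "side" or "top" or "wrist"; returns a dict with "image" (480x640x3 uint8, blue, green, red), "z_map" (480x640 float32, m along the optical axis (not along the pixel's ray), 0 where there is no reading), "vertical_fov" (degrees; the focal length in pixels is half the picture's height over the tangent of half this angle, whatever the lens; pixels are square), "cx", "cy" (the principal point, pixels), "cam_to_world" (4x4, takes a point from camera to world coordinates). Camera axes: x right, y down, z forward; pixel columns grow to the right and rows downward; lengths in m; the calibration is good to about 2 mm. A picture is of the moment at which its call begins.
- sign_off(): hands the job in, once; it reports no verdict.
The state is a dict: "t": time; "q": joint angles; "qd": joint speeds; "tau": joint torques, N m; "tcp_pos": TCP position; "tool_rot": TCP orientation; "force": force on the tool from outside, world axes, zero at the start; "ft_torque": the same for the moment, N m; "finger_gap": opening from 0.0 (shut) to 1.0 (fully open).
Only numpy, scipy, OpenCV 4.12 (cv2) and the standard library are available. Lean on these libraries where they do the work, as an engineer would, in place of code of your own. Each camera call takes 0.05 s, during which the arm holds its last target. There are 200 camera calls.

## Working session

There is one attempt and no reset: what is moved stays moved. The work goes in short steps, Python scripts to look and compute and a tool call to move; the robot and the scene stay as the last step left them, time stands still between calls to the robot, and variables do not carry over. Pictures are saved under pics/ and viewed, about 12 in all and at most 16, crops included, and the job is handed in when it is done.

Besides the shell and the picture viewer there is one more tool, called as name([rows], argument=value, ...), one row to a line, values as JSON. servo_tool: Moves the arm, as the interface text tells. Its arguments: {"type":"object","properties":{"rows":{"type":"array"},"force":{"type":"number"}},"required":["rows"]}

```bash
mkdir -p pics
cat > h.py <<'E'
import numpy as np, cv2
from station import sense, snapshot, sign_off, tip_extent
def snap(name):
    s=snapshot(name); np.savez('last_'+name+'.npz',**s); return s
def load(name): return dict(np.load('last_'+name+'.npz'))
def cloud(s):
    f=240/np.tan(np.radians(s['vertical_fov'])/2); z=s['z_map']
    v,u=np.mgrid[:z.shape[0],:z.shape[1]]
    P=np.stack([(u-s['cx'])/f*z,(v-s['cy'])/f*z,z,np.ones_like(z)],-1)@np.array(s['cam_to_world']).T
    P=P[...,:3]; P[z==0]=np.nan; return P
E
python3 - <<'E'
from h import *
s=sense();print({k:np.round(v,3) for k,v in s.items()},tip_extent)
for n in('top','side'):
    a=snap(n);cv2.imwrite(f'pics/{n}0.png',a['image']);print(n,a['vertical_fov'],a['cx'],a['cy'],np.round(a['cam_to_world'],3))
E
```

```text
{'t': np.float64(0.0), 'q': array([-1.506,  0.528,  1.434,  0.   ,  1.181, -0.179]), 'qd': array([-0.   ,  0.001,  0.001, -0.001,  0.   , -0.002]), 'tau': array([ 0.0000e+00, -4.4235e+01, -1.7803e+01, -0.0000e+00,  8.0000e-03,
        0.0000e+00]), 'tcp_pos': array([ 0.151, -0.606,  0.404]), 'tool_rot': array([ 0.993,  0.122,  0.   , -0.001]), 'force': array([-0.299,  0.128, -0.271]), 'ft_torque': array([-0.052, -0.   , -0.013]), 'finger_gap': np.float64(0.999)} 0.1734
top 55.00191158874711 310.1851438637763 244.15010600613977 [[-0.03  -0.999  0.041  0.438]
 [-0.999  0.031  0.024 -0.102]
 [-0.026 -0.04  -0.999  1.038]
 [ 0.     0.     0.     1.   ]]
side 54.98304968897929 318.3337149935211 228.6471857495717 [[ 0.976 -0.156  0.153  0.318]
 [-0.218 -0.674  0.706 -0.835]
 [-0.007 -0.722 -0.692  0.792]
 [ 0.     0.     0.     1.   ]]
```

View pics/top0.png

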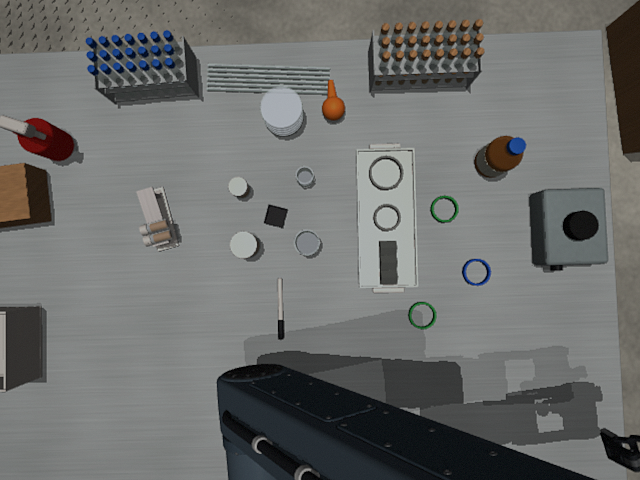

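View pics/side0.png

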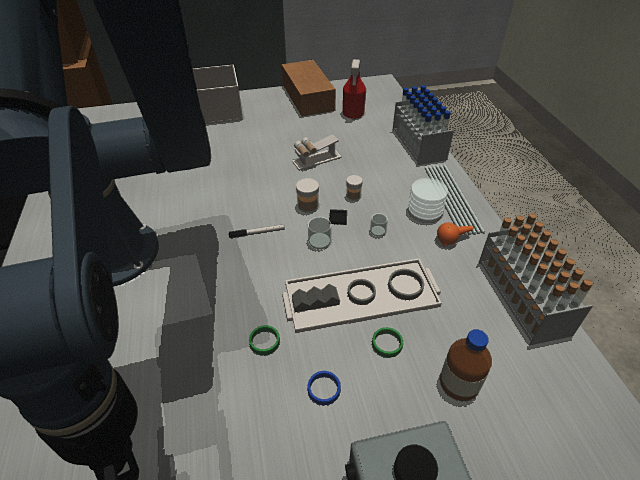

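Top view: capped jars at (238,187) small and (244,245) big, with white lids; open look-alikes at (306,177) and (307,243). The grey rings are in the tray at (386,173) big and (386,217) small, and the cradle is at (388,263). The chute is at (157,218), with tubes at about (153,228) and (157,240). The blue and green rings outside the tray are decoys.

```bash
cat > m0.py <<'E'
from h import *
s=load('top');P=cloud(s);Z=P[...,2]
def obj(n,u,v,r,lo,hi):
    m=np.zeros(Z.shape,bool);m[v-r:v+r+1,u-r:u+r+1]=1
    m&=(Z>lo)&(Z<hi);p=P[m]
    vv,uu=np.nonzero(m)
    (c,w,a)=cv2.minAreaRect((p[:,:2]*1000).astype(np.float32))
    print(n,len(p),'mean',p.mean(0).round(4),'rect c',np.round(c,1),'wh',np.round(w,1),'ang',round(a,1),'zmed',np.median(p[:,2]).round(4))
obj('jar_small',238,187,15,.048,.065)
obj('jar_big',244,245,18,.062,.08)
obj('open_small',306,177,15,.036,.055)
obj('open_big',307,243,18,.048,.065)
obj('nest_big',386,173,23,.0145,.03)
obj('nest_small',386,217,18,.0145,.03)
obj('cradle',388,263,27,.018,.05)
obj('chute all',157,218,40,.02,.12)
obj('chute hi',157,218,40,.055,.12)
print('bench',np.nanmedian(Z[320:340,100:200]),'floor',np.nanmedian(Z[240,362:370]))
im=s['image']
a=cv2.resize(im[150:280,110:260],None,fx=4,fy=4,interpolation=cv2.INTER_CUBIC)
b=cv2.resize(im[140:300,340:440],None,fx=3.25,fy=3.25,interpolation=cv2.INTER_CUBIC)
b=cv2.resize(b,(int(b.shape[1]*a.shape[0]/b.shape[0]),a.shape[0]))
o=np.hstack([a,b]);o=cv2.resize(o,None,fx=min(1,800/o.shape[1]),fy=min(1,800/o.shape[1]));cv2.imwrite('pics/c1.png',o);print(o.shape)
E
python3 m0.py
```

```text
jar_small 298 mean [0.6075 0.0747 0.0553] rect c [607.6  75.4] wh [41.  39.6] ang 43.0 zmed 0.0553
jar_big 587 mean [0.4809 0.0633 0.0696] rect c [480.5  63.6] wh [56.7 55. ] ang 88.5 zmed 0.0697
open_small 92 mean [ 0.6295 -0.0687  0.0424] rect c [629.7 -69.3] wh [37.1 39.2] ang 88.7 zmed 0.0428
open_big 116 mean [ 0.4828 -0.069   0.0553] rect c [482.3 -69.7] wh [53.5 53.6] ang 88.4 zmed 0.0554
nest_big 238 mean [ 0.6341 -0.2492  0.018 ] rect c [ 635.4 -246.2] wh [82.1 75.1] ang 67.1 zmed 0.0181
nest_small 180 mean [ 0.5344 -0.2481  0.0179] rect c [ 533.8 -248.2] wh [57.7 58.2] ang 43.3 zmed 0.0178
cradle 692 mean [ 0.4348 -0.2468  0.026 ] rect c [ 434.4 -246.9] wh [36.5 95. ] ang 89.1 zmed 0.0259
chute all 1283 mean [0.5413 0.259  0.056 ] rect c [548.3 261.7] wh [123.5  61.4] ang 13.5 zmed 0.0569
chute hi 755 mean [0.5345 0.2582 0.0608] rect c [550.5 262.4] wh [119.2  60.8] ang 14.1 zmed 0.0602
bench -7.537724120720846e-05 floor 0.002670872170440708
(450, 800, 3)
```

View pics/c1.png

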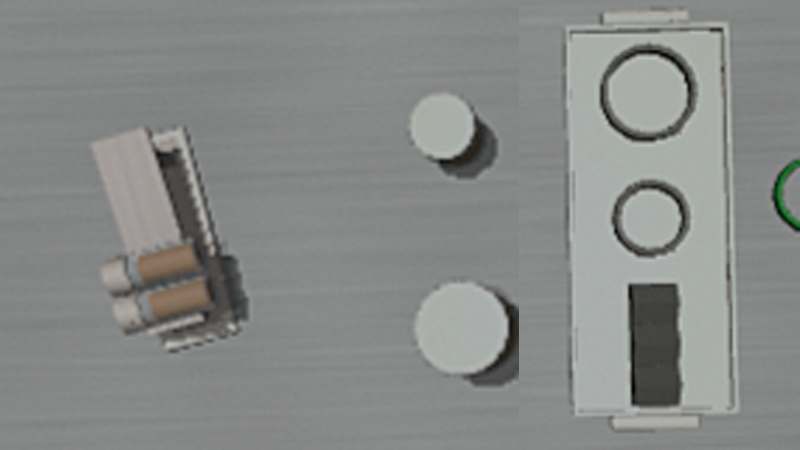

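The crop confirms it: both white-capped discs are closed lids, and the two rings in the tray are grey. The tubes lie against the stop, with the lower one nearer the bottom at crop (165,302). Next I'll write the move helper and estimate the tube.

```bash
cat >> h.py <<'E'
from scipy.spatial.transform import Rotation as R
def go(*targets):
    """targets: (x,y,z,yaw_deg of tool x axis); prints shift mm + turn deg in tool axes"""
    s=sense();M=R.from_quat(s['tool_rot']).as_matrix()
    yaw=np.degrees(np.arctan2(M[1,0],M[0,0]))
    print('t',round(float(s['t']),2),'tcp',np.round(s['tcp_pos'],4),'yaw',round(yaw,2),'tilt',np.round(np.degrees(np.arccos(-M[2,2])),2),'gap',round(float(s['finger_gap']),3),'F',np.round(s['force'],1))
    for t in targets:
        d=M.T@(np.array(t[:3])-s['tcp_pos'])*1000
        turn=-(t[3]-yaw); turn=(turn+90)%180-90
        print(t,'-> shift',np.round(d,1),'turn',round(turn,2))
E
python3 - <<'E'
from h import *
s=load('top');P=cloud(s)
for u,v in[(157,237),(158,238),(155,226),(145,195),(150,211)]: print(u,v,P[v,u].round(4))
c=P[160:260,120:190].reshape(-1,3);c=c[(c[:,2]>.02)]
# chute-frame fit: tube tops: ridge pts
q=c[(c[:,0]<.535)&(c[:,2]>.045)]
r=cv2.minAreaRect((q[:,:2]*1000).astype(np.float32));print(r)
go((.5,-.2,.40,14),(.51,.255,.40,14))
E
```

```text
157 237 [0.5036 0.2491 0.0629]
158 238 [0.5016 0.2483 0.059 ]
155 226 [0.5265 0.2501 0.0709]
145 195 [0.5955 0.2756 0.0576]
150 211 [0.5615 0.2684 0.0492]
((513.0098266601562, 253.02032470703125), (51.11407470703125, 61.39218521118164), 12.992056846618652)
t 0.1 tcp [ 0.1508 -0.6062  0.4038] yaw 13.97 tilt 0.11 gap 1.002 F [ 0.1 -0.2  0.5]
(0.5, -0.2, 0.4, 14) -> shift [ 436.9 -309.9    4.6] turn -0.03
(0.51, 0.255, 0.4, 14) -> shift [ 556.4 -749.1    5.5] turn -0.03
```

servo_tool([
  [[437,-310,5],0,1],
  [[437,-310,5],0,1],
  [[437,-310,5],0,1],
  [[437,-310,5],0,1],
  [[437,-310,5],0,1],
  [[437,-310,5],0,1],
  [[437,-310,5],0,1],
  [[437,-310,5],0,1],
])

```text
t: 0.9
tcp_pos: [0.4124, -0.3013, 0.4007]
tool_rot: [0.993, 0.121, -0.0, -0.001]
force: [1.2, 0.5, -0.7]
finger_gap: 1.005
```

```bash
python3 -c "
from h import *
go((.5,.0,.4,14),(.48,.25,.40,14))"
```

```text
t 0.9 tcp [ 0.4124 -0.3013  0.4007] yaw 13.95 tilt 0.13 gap 1.005 F [ 1.2  0.5 -0.7]
(0.5, 0.0, 0.4, 14) -> shift [ 157.7 -271.2    1.3] turn -0.05
(0.48, 0.25, 0.4, 14) -> shift [ 198.5 -518.7    1.9] turn -0.05
```

servo_tool([
  [[198,-518,2],0,1],
  [[198,-518,2],0,1],
  [[198,-518,2],0,1],
  [[198,-518,2],0,1],
  [[198,-518,2],0,1],
  [[198,-518,2],0,1],
  [[198,-518,2],0,1],
  [[198,-518,2],0,1],
])

```text
t: 1.7
tcp_pos: [0.4602, 0.096, 0.4001]
tool_rot: [0.993, 0.121, -0.0, -0.001]
force: [1.8, -1.1, -1.2]
finger_gap: 0.998
```

```bash
python3 -c "
from h import *
go((.5,.255,.40,14))"
```

```text
t 1.7 tcp [0.4602 0.096  0.4001] yaw 13.95 tilt 0.13 gap 0.998 F [ 1.8 -1.1 -1.2]
(0.5, 0.255, 0.4, 14) -> shift [  76.9 -144.7    0.4] turn -0.05
```

servo_tool([
  [[77,-145,0],0,1],
  [[77,-145,0],0,1],
  [[77,-145,0],0,1],
  [[77,-145,0],0,1],
  [[77,-145,0],0,1],
  [[77,-145,0],0,1],
])

```text
t: 2.3
tcp_pos: [0.4995, 0.2548, 0.3998]
tool_rot: [0.993, 0.122, -0.001, -0.001]
force: [0.4, -1.2, -0.5]
finger_gap: 1.0
```

Run:
```python
from h import *
a=snap('wrist');cv2.imwrite('pics/w1.png',a['image']);print(a['vertical_fov'],a['cx'],a['cy'],np.round(a['cam_to_world'],3))
go()
```

```text
59.18212413944099 320.91968747711604 236.36468113041587 [[ 0.242 -0.926 -0.289  0.573]
 [-0.97  -0.232 -0.071  0.272]
 [-0.002  0.298 -0.955  0.368]
 [ 0.     0.     0.     1.   ]]
t 2.35 tcp [0.4996 0.2542 0.4   ] yaw 13.91 tilt 0.15 gap 1.0 F [ 0.1  0.1 -0.8]
```

View pics/w1.png

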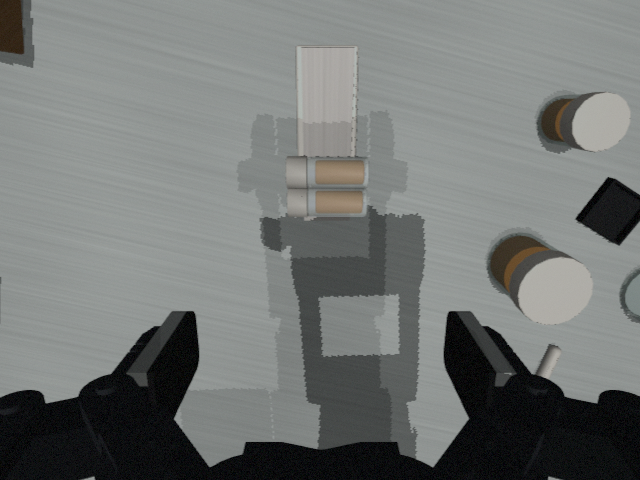

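The wrist view shows both tubes almost square to the jaws. The lower one spans (287..367, 203) and the upper one (287..369, 172). I'll fit their axes and ends from depth.

```bash
cat > tube.py <<'E'
from h import *
def fit(s,box,zlo,name):
    P=cloud(s);u0,u1,v0,v1=box
    p=P[v0:v1,u0:u1].reshape(-1,3);p=p[np.isfinite(p[:,2])&(p[:,2]>zlo)]
    r=cv2.minAreaRect((p[:,:2]*1000).astype(np.float32))
    # axis line through top ridge
    t=p[p[:,2]>np.percentile(p[:,2],60)]
    c=t[:,:2].mean(0);w,V=np.linalg.eigh(np.cov((t[:,:2]-c).T));d=V[:,1]
    print(name,len(p),'rect',np.round(r[0],1),np.round(r[1],1),round(r[2],1),'ridge c',c.round(4),'axis',round(np.degrees(np.arctan2(d[1],d[0]))%180,1),'ztop',np.percentile(p[:,2],[50,95,99]).round(4))
    a=(p[:,:2]-c)@d; print('  ends along axis',np.percentile(a,[.5,99.5]).round(4),'mid',(c+d*np.mean(np.percentile(a,[.5,99.5]))).round(4))
if __name__=='__main__':
    s=load('wrist')
    fit(s,(280,376,189,220),.045,'lower')
    fit(s,(280,376,154,187),.05,'upper')
    fit(s,(290,365,50,150),.04,'ramp')
E
python3 tube.py
```

```text
lower 2356 rect [502.5 251.1] [25.8 59.7] 13.7 ridge c [0.5043 0.2527] axis 104.1 ztop [0.059  0.0612 0.0619]
  ends along axis [-0.0305  0.0284] mid [0.5046 0.2517]
upper 2495 rect [528.3 257.6] [21.5 60.2] 13.3 ridge c [0.5272 0.2587] axis 104.1 ztop [0.064  0.066  0.0666]
  ends along axis [-0.031   0.0285] mid [0.5275 0.2575]
ramp 5039 rect [575.3 269.3] [67.3 36. ] 14.0 ridge c [0.5962 0.2747] axis 105.0 ztop [0.0523 0.0582 0.0591]
  ends along axis [-0.0177  0.0181] mid [0.5961 0.2749]
```

```bash
python3 -c "
from h import *
go((.5024,.2512,.26,14),(.5024,.2512,.2,14))"
```

```text
t 2.35 tcp [0.4996 0.2542 0.4   ] yaw 13.91 tilt 0.15 gap 1.0 F [ 0.1  0.1 -0.8]
(0.5024, 0.2512, 0.26, 14) -> shift [  2.3   3.8 139.9] turn -0.09
(0.5024, 0.2512, 0.2, 14) -> shift [  2.5   3.9 199.9] turn -0.09
```

servo_tool([
  [[2,4,50],0,1],
  [[2,4,100],0,1],
  [[2,4,140],0,1],
  [[2,4,160],0,1],
  [[2,4,180],0,1],
  [[2,4,200],0,1],
  [[2,4,200],0,1],
  [[2,4,200],0,1],
], force=25)

```text
t: 3.15
tcp_pos: [0.5021, 0.2497, 0.2002]
tool_rot: [0.993, 0.12, -0.002, -0.001]
force: [-0.4, -0.4, 0.1]
finger_gap: 0.998
```

servo_tool([
  [[0,0,0],0,0.55],
  [[0,0,0],0,0.45],
  [[0,0,0],0,0.3],
  [[0,0,0],0,0.2],
  [[0,0,0],0,0],
  [[0,0,0],0,0],
  [[0,0,0],0,0],
  [[0,0,0],0,0],
], force=25)

```text
t: 3.95
tcp_pos: [0.5026, 0.2497, 0.2016]
tool_rot: [0.993, 0.12, -0.0, -0.0]
force: [0.3, -1.4, 6.5]
finger_gap: 0.699
```

Run:
```python
from h import *
a=snap('wrist');cv2.imwrite('pics/w2.png',a['image'])
go()
```

```text
t 4.0 tcp [0.5026 0.2496 0.2016] yaw 13.82 tilt 0.07 gap 0.699 F [ 0.2 -1.4  6.6]
```

View pics/w2.png

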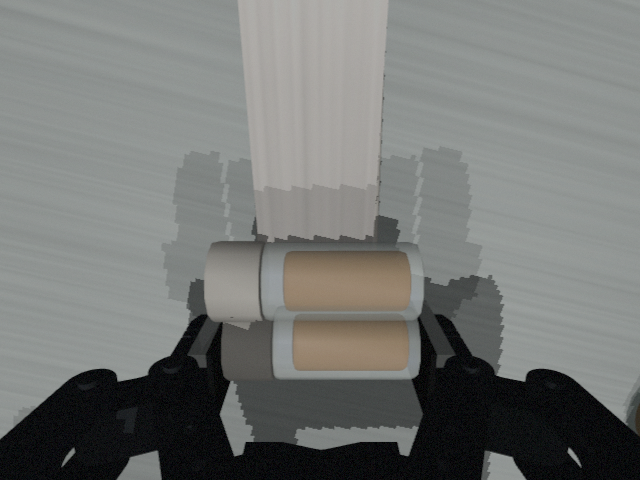

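Gripped at both ends (opening about 59 mm). Lifting and heading for the cradle.

servo_tool([
  [[0,0,-10],0,0],
  [[0,0,-25],0,0],
  [[0,0,-50],0,0],
  [[0,0,-90],0,0],
  [[0,0,-130],0,0],
  [[0,0,-170],0,0],
  [[0,0,-190],0,0],
  [[0,0,-190],0,0],
], force=40)

```text
t: 4.8
tcp_pos: [0.5032, 0.2499, 0.3958]
tool_rot: [0.993, 0.121, 0.004, -0.001]
force: [0.7, 0.1, -0.3]
finger_gap: 0.696
```

Run:
```python
from h import *
a=snap('wrist');cv2.imwrite('pics/w3.png',a['image'])
go((.51,0,.39,0),(.43,-.247,.35,-.7))
```

```text
t 4.85 tcp [0.5026 0.2497 0.3935] yaw 13.84 tilt 0.2 gap 0.693 F [ 0.4 -0.4  0.2]
(0.51, 0, 0.39, 0) -> shift [-52.6 244.2   3. ] turn 13.84
(0.43, -0.247, 0.35, -0.7) -> shift [-189.5  464.9   42.3] turn 14.54
```

View pics/w3.png

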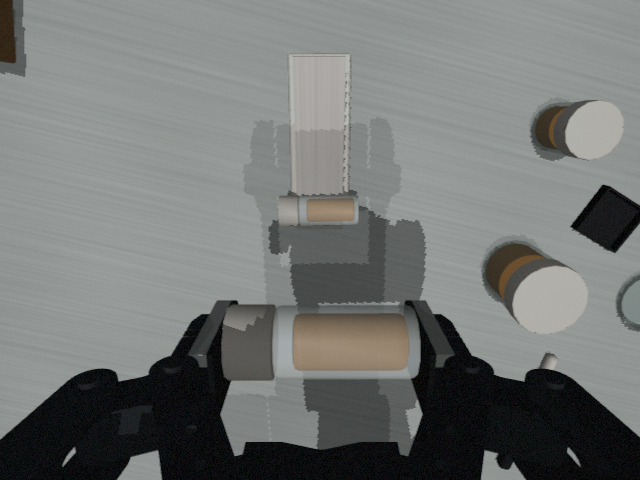

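The tube is held square between the pads, and the upper one has rolled to the stop at (317,210).

servo_tool([
  [[-20,49,3],8,0],
  [[-40,98,5],14,0],
  [[-60,147,7],14.5,0],
  [[-80,196,10],14.5,0],
  [[-100,245,20],14.5,0],
  [[-120,294,30],14.5,0],
  [[-140,343,40],14.5,0],
  [[-189,465,42],14.5,0],
])

```text
t: 5.65
tcp_pos: [0.4435, -0.1448, 0.3524]
tool_rot: [1.0, -0.006, -0.001, -0.003]
force: [0.6, 0.1, -0.9]
finger_gap: 0.694
```

Run:
```python
from h import *
go((.43,-.247,.35,-.7))
```

```text
t 5.65 tcp [ 0.4435 -0.1448  0.3524] yaw -0.65 tilt 0.32 gap 0.694 F [ 0.6  0.1 -0.9]
(0.43, -0.247, 0.35, -0.7) -> shift [-12.3 102.3   1.9] turn 0.05
```

servo_tool([
  [[-12,50,2],0,0],
  [[-12,102,2],0,0],
  [[-12,102,2],0,0],
  [[-12,102,2],0,0],
  [[-12,102,2],0,0],
])

```text
t: 6.15
tcp_pos: [0.4297, -0.2454, 0.3487]
tool_rot: [1.0, -0.006, -0.002, -0.004]
force: [1.2, 0.4, -0.2]
finger_gap: 0.697
```

Run:
```python
from h import *
a=snap('wrist');cv2.imwrite('pics/w4.png',a['image'])
go()
```

```text
t 6.2 tcp [ 0.4299 -0.245   0.349 ] yaw -0.58 tilt 0.51 gap 0.689 F [-0.2 -0.3 -0. ]
```

View pics/w4.png

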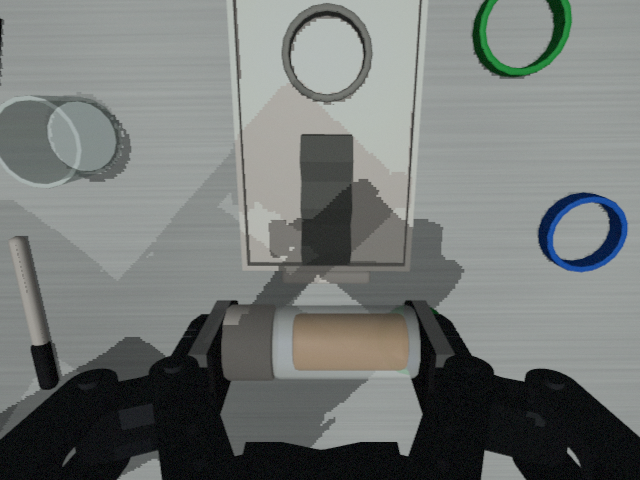

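The cradle shows at (327,200), fully visible, with the small ring at (327,53). Measuring the groove profile and the tube in hand.

Run:
```python
from h import *
s=load('wrist');P=cloud(s)
p=P[130:268,296:358].reshape(-1,3);p=p[(p[:,2]>.016)]
print(cv2.minAreaRect((p[:,:2]*1000).astype(np.float32)))
x=np.round(p[:,0]*500)/500
for k in np.unique(x):
    q=p[x==k];print(int(k*1000),len(q),np.median(q[:,2]).round(4),(np.percentile(q[:,1],[2,98]).mean()*1000).round(1),end=' | ')
r=P[0:105,278:376].reshape(-1,3);r=r[(r[:,2]>.012)&(r[:,2]<.03)]
print('\nring',cv2.minEnclosingCircle((r[:,:2]*1000).astype(np.float32)),cv2.minAreaRect((r[:,:2]*1000).astype(np.float32)))
t=P[303:382,272:420].reshape(-1,3);t=t[t[:,2]>.16]
print('tube',t.mean(0),np.percentile(t,[1,99],axis=0).round(4),cv2.minAreaRect((t[:,:2]*1000).astype(np.float32)))
go()
```

```text
((435.63299560546875, -246.59698486328125), (36.07927703857422, 96.02587890625), 89.32899475097656)
388 27 0.0171 -251.6 | 390 88 0.0191 -246.3 | 392 64 0.0212 -246.7 | 394 84 0.0231 -245.9 | 396 72 0.0251 -245.7 | 398 78 0.0269 -246.4 | 400 96 0.029 -246.4 | 402 75 0.0312 -246.8 | 404 126 0.0325 -246.3 | 406 187 0.0313 -246.3 | 408 169 0.0291 -246.7 | 410 184 0.027 -246.6 | 412 167 0.0249 -246.5 | 414 175 0.023 -246.4 | 416 162 0.021 -246.2 | 418 170 0.019 -246.2 | 420 121 0.0178 -246.0 | 422 97 0.0191 -246.5 | 424 99 0.0213 -246.6 | 426 98 0.0232 -246.6 | 428 100 0.0252 -246.6 | 430 101 0.0272 -246.3 | 432 105 0.0293 -246.6 | 434 102 0.0311 -246.6 | 436 154 0.0324 -246.7 | 438 181 0.0311 -246.8 | 440 182 0.0291 -246.8 | 442 171 0.027 -246.5 | 444 176 0.0249 -246.7 | 446 171 0.0231 -246.8 | 448 165 0.021 -246.8 | 450 175 0.0189 -246.7 | 452 122 0.0176 -246.8 | 454 132 0.0193 -247.0 | 456 105 0.0212 -246.8 | 458 135 0.023 -246.9 | 460 123 0.025 -246.7 | 462 128 0.027 -247.2 | 464 133 0.029 -247.0 | 466 150 0.0311 -246.9 | 468 161 0.0324 -246.9 | 470 174 0.0309 -246.9 | 472 175 0.0289 -247.1 | 474 187 0.0271 -247.2 | 476 169 0.0251 -247.1 | 478 162 0.0231 -247.6 | 480 178 0.021 -247.2 | 482 175 0.0189 -247.0 | 484 60 0.0177 -246.7 | 
ring ((535.954833984375, -247.7833251953125), 29.969728469848633) ((536.0042114257812, -247.9193115234375), (59.12360763549805, 59.202239990234375), 63.34284973144531)
tube [ 0.43607411 -0.25251672  0.20374449] [[ 0.4225 -0.2752  0.19  ]
 [ 0.4433 -0.2304  0.2084]] ((432.2391357421875, -252.84481811523438), (49.929840087890625, 25.61480712890625), 84.83393859863281)
t 6.2 tcp [ 0.4299 -0.245   0.349 ] yaw -0.58 tilt 0.51 gap 0.689 F [-0.2 -0.3 -0. ]
```

Grooves are at x = 0.420 and 0.452 with y = -0.2467, and the ridge height of 33 mm agrees. Placing the first tube in the far groove.

Run:
```python
from h import *
go((.4505,-.2468,.23,-.7),(.4505,-.2468,.188,-.7))
```

```text
t 6.2 tcp [ 0.4299 -0.245   0.349 ] yaw -0.58 tilt 0.51 gap 0.689 F [-0.2 -0.3 -0. ]
(0.4505, -0.2468, 0.23, -0.7) -> shift [ 21.2   2.5 118.9] turn 0.12
(0.4505, -0.2468, 0.188, -0.7) -> shift [ 21.4   2.9 160.9] turn 0.12
```

servo_tool([
  [[21,3,40],0,0],
  [[21,3,80],0,0],
  [[21,3,115],0,0],
  [[21,3,130],0,0],
  [[21,3,145],0,0],
  [[21,3,155],0,0],
  [[21,3,161],0,0],
  [[21,3,161],0,0],
])

```text
t: 7.0
tcp_pos: [0.4502, -0.2461, 0.1876]
tool_rot: [1.0, -0.005, -0.003, -0.004]
force: [0.2, 0.5, -1.0]
finger_gap: 0.691
```

Run:
```python
from h import *
go((.4505,-.2468,.1866,-.7))
```

```text
t 7.0 tcp [ 0.4502 -0.2461  0.1876] yaw -0.52 tilt 0.56 gap 0.691 F [ 0.2  0.5 -1. ]
(0.4505, -0.2468, 0.1866, -0.7) -> shift [0.3 0.7 1. ] turn 0.18
```

servo_tool([
  [[0,0,1],0,0],
  [[0,0,2],0,0],
  [[0,0,2],0,0],
])

```text
t: 7.3
tcp_pos: [0.4501, -0.246, 0.1865]
tool_rot: [1.0, -0.005, -0.002, -0.004]
force: [-1.7, 0.2, 4.2]
finger_gap: 0.694
```

servo_tool([
  [[0,0,0],0,0.5],
  [[0,0,0],0,0.7],
  [[0,0,0],0,0.9],
  [[0,0,0],0,1],
  [[0,0,0],0,1],
  [[0,0,-20],0,1],
  [[0,0,-60],0,1],
  [[0,0,-110],0,1],
])

```text
t: 8.1
tcp_pos: [0.4501, -0.2465, 0.296]
tool_rot: [1.0, -0.005, -0.004, -0.006]
force: [0.6, -0.2, -1.0]
finger_gap: 0.996
```

Run:
```python
from h import *
go((.43,-.247,.39,-.7))
```

```text
t 8.1 tcp [ 0.4501 -0.2465  0.296 ] yaw -0.54 tilt 0.83 gap 0.996 F [ 0.6 -0.2 -1. ]
(0.43, -0.247, 0.39, -0.7) -> shift [-20.9  -0.4 -93.8] turn 0.16
```

servo_tool([
  [[-21,0,-50],0,1],
  [[-21,0,-94],0,1],
  [[-21,0,-94],0,1],
  [[-21,0,-94],0,1],
  [[-21,0,-94],0,1],
])

```text
t: 8.6
tcp_pos: [0.4295, -0.247, 0.389]
tool_rot: [1.0, -0.005, -0.005, -0.007]
force: [-0.8, -0.3, -0.7]
finger_gap: 1.0
```

Run:
```python
from h import *
a=snap('wrist');cv2.imwrite('pics/w5.png',a['image'])
go((.5024,.2512,.39,14))
```

```text
t 8.65 tcp [ 0.4295 -0.247   0.3885] yaw -0.53 tilt 1.05 gap 0.998 F [-0.2 -0.2 -0.7]
(0.5024, 0.2512, 0.39, 14) -> shift [  68.3 -498.8    4.8] turn -14.53
```

View pics/w5.png

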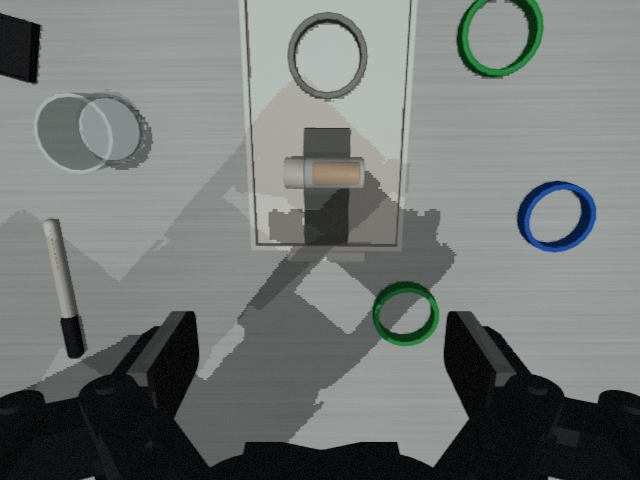

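The first tube sits in the far groove at (324,172), centred. Now the second tube, which lies at the same stop place.

servo_tool([
  [[7,-49,1],-7,1],
  [[14,-98,2],-14,1],
  [[21,-147,2],-14.5,1],
  [[28,-196,3],-14.5,1],
  [[35,-245,3],-14.5,1],
  [[42,-294,3],-14.5,1],
  [[48,-335,3],-14.5,1],
  [[48,-335,3],-14.5,1],
])

```text
t: 9.45
tcp_pos: [0.4803, 0.0918, 0.3879]
tool_rot: [0.992, 0.125, -0.006, -0.009]
force: [-0.7, -0.3, -0.7]
finger_gap: 1.002
```

Run:
```python
from h import *
go((.5026,.2505,.36,14))
```

```text
t 9.45 tcp [0.4803 0.0918 0.3879] yaw 14.35 tilt 1.25 gap 1.002 F [-0.7 -0.3 -0.7]
(0.5026, 0.2505, 0.36, 14) -> shift [  61.2 -147.6   30. ] turn 0.35
```

servo_tool([
  [[20,-48,10],0,1],
  [[40,-96,20],0,1],
  [[61,-148,30],0.35,1],
  [[61,-148,30],0.35,1],
  [[61,-148,30],0.35,1],
  [[61,-148,30],0.35,1],
  [[61,-148,30],0.35,1],
])

```text
t: 10.15
tcp_pos: [0.5023, 0.2492, 0.3596]
tool_rot: [0.993, 0.121, -0.007, -0.008]
force: [0.3, -0.9, -0.2]
finger_gap: 0.998
```

Run:
```python
from h import *
from tube import fit
a=snap('wrist');P=cloud(a)
# pixels belonging to tube: world box around expected
m=(np.abs(P[...,0]-.505)<.05)&(np.abs(P[...,1]-.252)<.05)&(P[...,2]>.05)
vv,uu=np.nonzero(m);print(uu.min(),uu.max(),vv.min(),vv.max())
d=(P[...,:2]-[.5043,.2517]);c=np.array([np.cos(np.radians(14)),np.sin(np.radians(14))])
along=d@c;perp=d@np.array([-c[1],c[0]])
q=(np.abs(along)<.014)&(np.abs(perp)<.04)&(P[...,2]>.047)
print('along',np.percentile(along[q],[1,50,99]).round(4),'perp',np.percentile(perp[q],[1,99]).round(4),'z',np.percentile(P[...,2][q],[50,95]).round(4))
top=q&(P[...,2]>.0598);print('ridge along',along[top].mean().round(4))
go((.5026,.2510,.2,14),(.5026,.251,.26,14))
```

```text
80 559 194 479
along [-0.0081  0.0114  0.0139] perp [-0.0392  0.0389] z [0.2645 0.272 ]
ridge along 0.01
t 10.2 tcp [0.5024 0.2491 0.36  ] yaw 13.88 tilt 1.25 gap 1.003 F [ 0.2  0.1 -0.4]
(0.5026, 0.251, 0.2, 14) -> shift [  2.5   1.1 159.9] turn -0.12
(0.5026, 0.251, 0.26, 14) -> shift [  1.8   0.  100. ] turn -0.12
```

Run:
```python
from h import *
P=cloud(load('wrist'))
d=(P[...,:2]-[.5043,.2517]);c=np.array([np.cos(np.radians(14)),np.sin(np.radians(14))])
along=d@c;perp=d@np.array([-c[1],c[0]])
q=(np.abs(along)<.016)&(np.abs(perp)<.04)&(P[...,2]>.047)&(P[...,2]<.08)
print('along',np.percentile(along[q],[1,50,99]).round(4),'perp',np.percentile(perp[q],[1,99]).round(4),'z',np.percentile(P[...,2][q],[50,95]).round(4))
```

```text
along [-0.0128  0.0032  0.0122] perp [-0.0283  0.03  ] z [0.0591 0.0612]
```

```bash
cat >> h.py <<'E'
def gg(*targets,L=.1516):
    "targets give the grasp point (L ahead of TCP), tilt accounted for"
    z=R.from_quat(sense()['tool_rot']).as_matrix()[:,2]
    print('zaxis',z.round(4)); go(*[tuple(np.round(np.array(t[:3])-L*z,4))+(t[3],) for t in targets])
E
python3 - <<'E'
from h import *
gg((.5035,.2520,.05,14),(.5035,.252,.1,14))
E
```

```text
zaxis [-0.0157  0.0151 -0.9998]
t 10.2 tcp [0.5024 0.2491 0.36  ] yaw 13.88 tilt 1.25 gap 1.003 F [ 0.2  0.1 -0.4]
(np.float64(0.5059), np.float64(0.2497), np.float64(0.2016), 14) -> shift [  5.3   3.2 158.3] turn -0.12
(np.float64(0.5059), np.float64(0.2497), np.float64(0.2516), 14) -> shift [  4.8   2.3 108.3] turn -0.12
```

servo_tool([
  [[5,2,50],0,1],
  [[5,2,100],0,1],
  [[5,3,130],0,1],
  [[5,3,150],0,1],
  [[5,3,158],0,1],
  [[5,3,158],0,0.55],
  [[5,3,158],0,0.4],
  [[5,3,158],0,0.2],
], force=25)

```text
t: 11.0
tcp_pos: [0.5062, 0.2497, 0.2034]
tool_rot: [0.993, 0.121, -0.005, -0.009]
force: [-0.1, -1.1, -0.5]
finger_gap: 0.7
```

servo_tool([
  [[0,0,0],0,0],
  [[0,0,0],0,0],
  [[0,0,0],0,0],
  [[0,0,-10],0,0],
  [[0,0,-50],0,0],
  [[0,0,-100],0,0],
  [[0,0,-150],0,0],
  [[0,0,-150],0,0],
], force=40)

```text
t: 11.8
tcp_pos: [0.5102, 0.248, 0.3611]
tool_rot: [0.993, 0.121, 0.003, -0.01]
force: [1.2, 0.4, -0.1]
finger_gap: 0.694
```

Run:
```python
from h import *
a=snap('wrist');cv2.imwrite('pics/w6.png',a['image'])
gg((.435,-.2466,.18,-.7))
```

```text
zaxis [-0.0033  0.0183 -0.9998]
t 11.85 tcp [0.509  0.2477 0.3579] yaw 13.87 tilt 1.07 gap 0.698 F [-0.2 -0.7 -0.2]
(np.float64(0.4355), np.float64(-0.2494), np.float64(0.3316), -0.7) -> shift [-190.6  465.4   17.5] turn 14.57
```

View pics/w6.png

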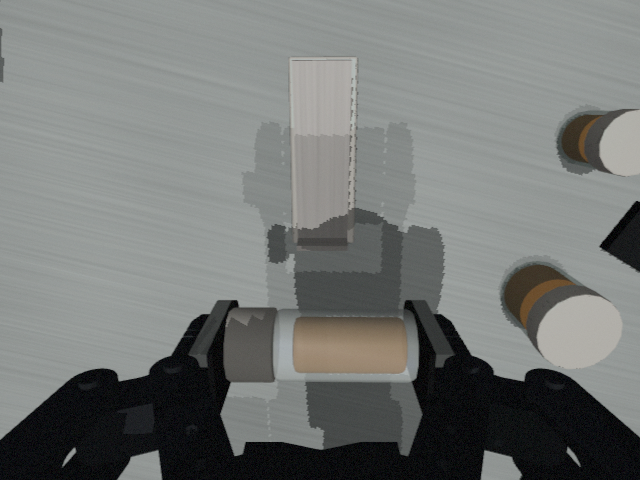

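servo_tool([
  [[-19,46,0],7,0],
  [[-38,92,0],14,0],
  [[-57,138,0],14.5,0],
  [[-76,184,0],14.5,0],
  [[-95,230,0],14.5,0],
  [[-114,276,0],14.5,0],
  [[-133,322,0],14.5,0],
  [[-133,322,0],14.5,0],
])

```text
t: 12.65
tcp_pos: [0.4566, -0.1021, 0.351]
tool_rot: [1.0, -0.009, -0.002, -0.008]
force: [0.1, 0.5, -0.3]
finger_gap: 0.695
```

Run:
```python
from h import *
gg((.4195,-.2466,.12,-.7),(.4195,-.2466,.05,-.7),L=.153)
```

```text
zaxis [-0.0038  0.0169 -0.9999]
t 12.65 tcp [ 0.4566 -0.1021  0.351 ] yaw -1.08 tilt 0.99 gap 0.695 F [ 0.1  0.5 -0.3]
(np.float64(0.4201), np.float64(-0.2492), np.float64(0.273), -0.7) -> shift [-33.4 149.1  75.7] turn -0.38
(np.float64(0.4201), np.float64(-0.2492), np.float64(0.203), -0.7) -> shift [-33.1 150.3 145.6] turn -0.38
```

servo_tool([
  [[-12,48,5],-0.4,0],
  [[-24,96,20],-0.4,0],
  [[-33,142,50],-0.4,0],
  [[-33,149,80],-0.4,0],
  [[-33,150,115],-0.4,0],
  [[-33,150,135],-0.4,0],
  [[-33,150,145],-0.4,0],
  [[-33,150,145],-0.4,0],
])

```text
t: 13.45
tcp_pos: [0.4199, -0.2478, 0.2021]
tool_rot: [1.0, -0.006, -0.004, -0.01]
force: [-0.1, 0.1, 0.7]
finger_gap: 0.694
```

Run:
```python
from h import *
a=snap('side');im=a['image'];cv2.imwrite('pics/s1.png',cv2.resize(im[220:370,240:440],None,fx=3,fy=3,interpolation=cv2.INTER_CUBIC))
gg((.4195,-.2466,.035,-.7),L=.153)
```

```text
zaxis [-0.0052  0.0183 -0.9998]
t 13.5 tcp [ 0.4203 -0.2482  0.2032] yaw -0.64 tilt 1.09 gap 0.696 F [-0.7 -0.  -0.3]
(np.float64(0.4203), np.float64(-0.2494), np.float64(0.188), -0.7) -> shift [ 0.1  1.5 15.2] turn 0.06
```

View pics/s1.png

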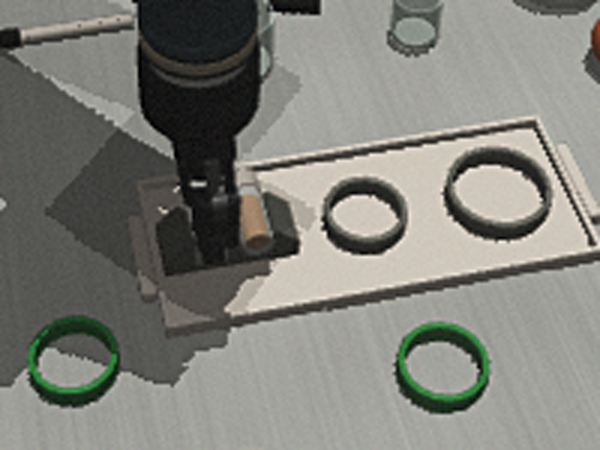

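The gripper with tube 2 stands above the near groove, and tube 1 is undisturbed at (255,218). Going down the last 16 mm and releasing.

servo_tool([
  [[0,1,8],0,0],
  [[0,1,13],0,0],
  [[0,1,15],0,0],
  [[0,1,16],0,0],
  [[0,1,16],0,0],
  [[0,1,16],0,0],
])

```text
t: 14.1
tcp_pos: [0.4202, -0.2488, 0.188]
tool_rot: [1.0, -0.006, -0.002, -0.009]
force: [-0.9, 0.7, 5.8]
finger_gap: 0.695
```

servo_tool([
  [[0,0,0],0,0.5],
  [[0,0,0],0,0.7],
  [[0,0,0],0,0.9],
  [[0,0,0],0,1],
  [[0,0,-5],0,1],
  [[0,0,-50],0,1],
  [[0,0,-100],0,1],
  [[0,0,-100],0,1],
])

```text
t: 14.9
tcp_pos: [0.4222, -0.2518, 0.2932]
tool_rot: [1.0, -0.006, 0.002, -0.005]
force: [0.4, -0.7, 0.3]
finger_gap: 1.003
```

Run:
```python
from h import *
gg((.4809,.0633,.23,0),(.4809,.0633,.061,0),L=.1516)
```

```text
zaxis [ 0.0041  0.0095 -0.9999]
t 14.9 tcp [ 0.4222 -0.2518  0.2932] yaw -0.63 tilt 0.6 gap 1.003 F [ 0.4 -0.7  0.3]
(np.float64(0.4803), np.float64(0.0619), np.float64(0.3816), 0) -> shift [  55.  -315.2  -85.1] turn -0.63
(np.float64(0.4803), np.float64(0.0619), np.float64(0.2126), 0) -> shift [  54.3 -313.6   83.9] turn -0.63
```

servo_tool([
  [[0,0,-45],0,1],
  [[7,-40,-70],0,1],
  [[14,-85,-85],0,1],
  [[22,-132,-85],0,1],
  [[30,-180,-85],0,1],
  [[38,-228,-85],0,1],
  [[46,-276,-85],-0.6,1],
  [[46,-276,-85],-0.6,1],
])

```text
t: 15.7
tcp_pos: [0.4703, 0.0279, 0.3809]
tool_rot: [1.0, 0.004, 0.002, -0.006]
force: [0.1, -0.7, -0.5]
finger_gap: 1.003
```

```bash
cat > jars.py <<'E'
from h import *
def disc(P,x,y,r,lo,hi):
    m=(np.hypot(P[...,0]-x,P[...,1]-y)<r)&(P[...,2]>lo)&(P[...,2]<hi)
    vv,uu=np.nonzero(m);p=P[m][:,:2].astype(np.float32)*1000
    c,rad=cv2.minEnclosingCircle(p)
    print(len(p),'pix',uu.min(),uu.max(),vv.min(),vv.max(),'c',np.round(c,1),'r',round(rad,1),'mean',p.mean(0).round(1),'rect',np.round(cv2.minAreaRect(p)[0],1),'z',np.median(P[m][:,2]).round(4))
E
python3 - <<'E'
from jars import *
P=cloud(snap('wrist'));disc(P,.481,.0635,.045,.062,.08);disc(P,.6075,.075,.035,.048,.065)
P=cloud(snap('top'))
for n,x in(('near',.420),('far',.452)):
    m=(np.abs(P[...,0]-x)<.013)&(np.abs(P[...,1]+.2466)<.045)&(P[...,2]>.035)&(P[...,2]<.06)
    p=P[m];print(n,len(p),p.mean(0).round(4),cv2.minAreaRect((p[:,:2]*1000).astype(np.float32)),p[:,2].max())
gg((.4809,.0633,.23,0),(.4809,.0633,.061,0))
E
```

```text
5523 pix 230 314 161 244 c [482.5  64.3] r 29.0 mean [483.6  64. ] rect [482.5  64.4] z 0.069
2030 pix 218 284 0 38 c [607.6  75.9] r 20.7 mean [600.4  75.3] rect [599.2  75.8] z 0.0549
near 299 [ 0.4187 -0.2456  0.0435] ((418.07647705078125, -246.45030212402344), (60.19230651855469, 21.617013931274414), 88.2973861694336) 0.04945335145985996
far 303 [ 0.4507 -0.2446  0.0432] ((450.48388671875, -245.46145629882812), (60.010074615478516, 21.66323471069336), 88.25910186767578) 0.04930121371078833
zaxis [ 0.0031  0.0093 -1.    ]
t 15.8 tcp [0.4705 0.0241 0.3808] yaw 0.17 tilt 0.56 gap 1.005 F [-0.7 -0.1 -0.1]
(np.float64(0.4804), np.float64(0.0619), np.float64(0.3816), 0) -> shift [ 10.  -37.8  -0.4] turn 0.17
(np.float64(0.4804), np.float64(0.0619), np.float64(0.2126), 0) -> shift [  9.5 -36.3 168.5] turn 0.17
```

Both tubes are seated in the grooves (rects 60 × 22 mm, tops 47–49 mm). The big jar's cap centre is at (0.4825, 0.0644) with r = 29.0 mm, z = 69 mm, as it should be. Grasping it.

servo_tool([
  [[6,-20,20],0,1],
  [[12,-37,60],0,1],
  [[12,-37,100],0,1],
  [[12,-37,130],0,1],
  [[12,-37,150],0,1],
  [[12,-37,162],0,1],
  [[12,-37,168],0,1],
  [[12,-37,168],0,1],
])

```text
t: 16.6
tcp_pos: [0.483, 0.0618, 0.2129]
tool_rot: [1.0, 0.001, 0.001, -0.005]
force: [-0.8, -0.2, 0.1]
finger_gap: 1.001
```

servo_tool([
  [[0,0,0],0,0.55],
  [[0,0,0],0,0.45],
  [[0,0,0],0,0.3],
  [[0,0,0],0,0.2],
  [[0,0,0],0,0],
  [[0,0,0],0,0],
  [[0,0,0],0,0],
], force=40)

```text
t: 17.3
tcp_pos: [0.4834, 0.0618, 0.2141]
tool_rot: [1.0, 0.001, 0.002, -0.004]
force: [-1.3, -0.7, 5.8]
finger_gap: 0.667
```

Run:
```python
from h import *
a=snap('wrist');cv2.imwrite('pics/w7.png',a['image'])
gg((.636,-.249,.17,-.7))
```

```text
zaxis [ 0.005   0.0087 -0.9999]
t 17.35 tcp [0.4834 0.0618 0.2141] yaw 0.12 tilt 0.58 gap 0.664 F [ 0.  -0.3  6.7]
(np.float64(0.6352), np.float64(-0.2503), np.float64(0.3216), -0.7) -> shift [ 151.7  311.4 -109.5] turn 0.82
```

View pics/w7.png

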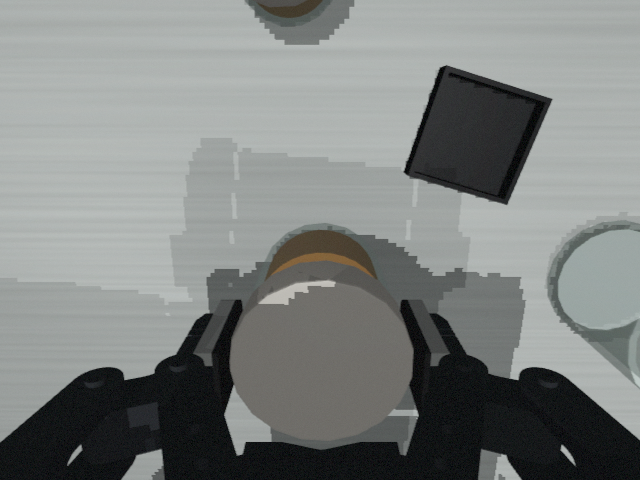

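The big jar's cap is centred between the pads. Lifting and carrying it to above the large ring.

servo_tool([
  [[0,0,-20],0,0],
  [[0,0,-60],0,0],
  [[0,0,-100],0,0],
  [[15,30,-120],0,0],
  [[35,72,-120],0,0],
  [[55,114,-120],0,0],
  [[75,156,-120],0,0],
  [[75,156,-120],0.8,0],
], force=50)

```text
t: 18.15
tcp_pos: [0.561, -0.1004, 0.3339]
tool_rot: [1.0, -0.008, 0.006, -0.002]
force: [0.4, 0.0, -1.5]
finger_gap: 0.662
```

Run:
```python
from h import *
gg((.62,-.249,.18,-.7))
```

```text
zaxis [ 0.0122  0.0042 -0.9999]
t 18.15 tcp [ 0.561  -0.1004  0.3339] yaw -0.97 tilt 0.74 gap 0.662 F [ 0.4  0.  -1.5]
(np.float64(0.6181), np.float64(-0.2496), np.float64(0.3316), -0.7) -> shift [ 59.6 148.2   2.4] turn -0.27
```

servo_tool([
  [[18,46,1],-0.3,0],
  [[36,92,2],-0.3,0],
  [[54,136,2],-0.3,0],
  [[60,148,2],-0.3,0],
  [[60,148,2],-0.3,0],
  [[60,148,2],-0.3,0],
  [[60,148,2],-0.3,0],
])

```text
t: 18.85
tcp_pos: [0.6178, -0.2474, 0.3316]
tool_rot: [1.0, -0.005, 0.005, -0.003]
force: [-0.1, -0.6, -2.2]
finger_gap: 0.661
```

Run:
```python
from jars import *
a=snap('wrist');cv2.imwrite('pics/w8.png',a['image']);P=cloud(a)
disc(P,.636,-.249,.05,.013,.03)
disc(P,.62,-.25,.06,.15,.2)
gg((.6377,-.249,.1,-.7),(.6377,-.249,.0652,-.7))
```

```text
1901 pix 270 380 142 236 c [ 636.  -249.1] r 38.0 mean [ 647.2 -249.9] rect [ 642.2 -249.5] z 0.0177
33813 pix 176 465 244 440 c [ 625.6 -247.1] r 42.2 mean [ 623.7 -247.1] rect [ 622.1 -244.2] z 0.1864
zaxis [ 0.0105  0.0056 -0.9999]
t 18.9 tcp [ 0.618  -0.2474  0.3318] yaw -0.57 tilt 0.68 gap 0.659 F [-0.2  0.2 -2.4]
(np.float64(0.6361), np.float64(-0.2498), np.float64(0.2516), -0.7) -> shift [17.3  2.7 80.4] turn 0.13
(np.float64(0.6361), np.float64(-0.2498), np.float64(0.2168), -0.7) -> shift [ 17.    2.9 115.2] turn 0.13
```

View pics/w8.png

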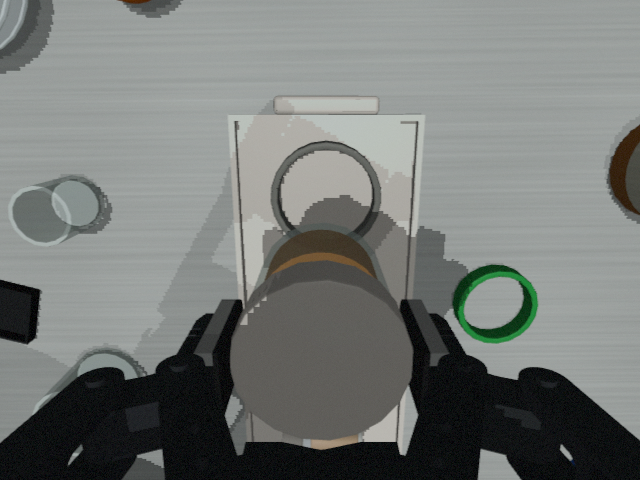

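The large ring is confirmed at (0.636, -0.2491) with r = 38.0. Lowering the jar.

servo_tool([
  [[9,2,25],0,0],
  [[17,3,55],0,0],
  [[17,3,75],0,0],
  [[17,3,85],0,0],
  [[17,3,95],0,0],
  [[17,3,104],0,0],
  [[17,3,110],0,0],
  [[17,3,112],0,0],
])

```text
t: 19.7
tcp_pos: [0.636, -0.2499, 0.2198]
tool_rot: [1.0, -0.005, 0.005, -0.003]
force: [0.9, 0.5, -2.2]
finger_gap: 0.66
```

Run:
```python
from jars import *
gg((.6377,-.249,.0665,-.7))
```

```text
zaxis [ 0.0103  0.0057 -0.9999]
t 19.7 tcp [ 0.636  -0.2499  0.2198] yaw -0.58 tilt 0.67 gap 0.66 F [ 0.9  0.5 -2.2]
(np.float64(0.6361), np.float64(-0.2499), np.float64(0.2181), -0.7) -> shift [0.1 0.  1.7] turn 0.12
```

servo_tool([
  [[0,0,1],0,0],
  [[0,0,2],0,0],
  [[0,0,2],0,0],
  [[0,0,2],0,0],
])

```text
t: 20.1
tcp_pos: [0.6362, -0.25, 0.2183]
tool_rot: [1.0, -0.005, 0.006, -0.003]
force: [0.4, 1.1, -1.6]
finger_gap: 0.662
```

servo_tool([
  [[0,0,0],0,0.5],
  [[0,0,0],0,0.7],
  [[0,0,0],0,0.9],
  [[0,0,0],0,1],
  [[0,0,-10],0,1],
  [[0,0,-55],0,1],
  [[0,0,-100],0,1],
  [[0,0,-100],0,1],
])

```text
t: 20.9
tcp_pos: [0.6373, -0.2517, 0.3267]
tool_rot: [1.0, -0.005, 0.012, 0.001]
force: [1.0, -1.2, 0.7]
finger_gap: 1.0
```

Run:
```python
from jars import *
gg((.595,.0755,.2,0))
```

```text
zaxis [ 0.0248 -0.0029 -0.9997]
t 20.9 tcp [ 0.6373 -0.2517  0.3267] yaw -0.56 tilt 1.43 gap 1.0 F [ 1.  -1.2  0.7]
(np.float64(0.5912), np.float64(0.0759), np.float64(0.3516), 0) -> shift [ -48.7 -327.1  -27. ] turn -0.56
```

servo_tool([
  [[-7,-48,-10],0,1],
  [[-14,-96,-20],0,1],
  [[-21,-144,-27],0,1],
  [[-28,-192,-27],0,1],
  [[-35,-240,-27],0,1],
  [[-42,-288,-27],0,1],
  [[-49,-327,-27],-0.6,1],
  [[-49,-327,-27],-0.6,1],
])

```text
t: 21.7
tcp_pos: [0.5891, 0.0806, 0.3518]
tool_rot: [1.0, 0.003, 0.012, 0.001]
force: [-0.3, -0.4, 0.7]
finger_gap: 1.004
```

servo_tool([
  [[0,0,0],0,1],
  [[0,0,0],0,1],
])

```text
t: 21.9
tcp_pos: [0.5891, 0.0803, 0.3519]
tool_rot: [1.0, 0.003, 0.012, 0.001]
force: [-0.1, -1.1, 0.8]
finger_gap: 1.001
```

Run:
```python
from jars import *
P=cloud(snap('wrist'));disc(P,.6085,.0755,.035,.048,.065)
P=cloud(snap('top'));print('big placed (top; ring top (.6345,-.249))');disc(P,.635,-.249,.045,.06,.09)
gg((.6085,.0755,.12,0),(.6085,.0755,.047,0))
```

```text
3194 pix 295 357 174 237 c [609.5  76.1] r 20.9 mean [610.2  76. ] rect [609.4  76. ] z 0.055
big placed (top; ring top (.6345,-.249))
614 pix 376 403 154 181 c [ 635.1 -249.6] r 29.4 mean [ 633.8 -249.1] rect [ 634.5 -249.5] z 0.0731
zaxis [ 0.0235 -0.0015 -0.9997]
t 22.0 tcp [0.5895 0.0793 0.3518] yaw 0.3 tilt 1.35 gap 0.997 F [-0.1 -0.  -0. ]
(np.float64(0.6049), np.float64(0.0757), np.float64(0.2716), 0) -> shift [13.5  3.6 80.6] turn 0.3
(np.float64(0.6049), np.float64(0.0757), np.float64(0.1986), 0) -> shift [ 11.8   3.5 153.6] turn 0.3
```

The big jar stands in its ring (cap top 73 mm, centred). The small jar's cap is at (0.6095, 0.076) with r = 20.9. Grasping it.

servo_tool([
  [[13,3,40],0,1],
  [[13,3,80],0,1],
  [[13,3,110],0,1],
  [[13,3,130],0,1],
  [[13,3,145],0,1],
  [[13,3,151],0.3,1],
  [[13,3,151],0.3,1],
  [[13,3,151],0.3,1],
])

```text
t: 22.8
tcp_pos: [0.6066, 0.0759, 0.2021]
tool_rot: [1.0, -0.0, 0.013, 0.001]
force: [-0.5, -0.0, 0.6]
finger_gap: 1.002
```

servo_tool([
  [[0,0,0],0,0.4],
  [[0,0,0],0,0.2],
  [[0,0,0],0,0],
  [[0,0,0],0,-0.2],
  [[0,0,0],0,-0.4],
  [[0,0,0],0,-0.4],
  [[0,0,0],0,-0.4],
  [[0,0,0],0,-0.4],
], force=40)

```text
t: 23.6
tcp_pos: [0.6068, 0.076, 0.203]
tool_rot: [1.0, -0.0, 0.013, 0.001]
force: [-1.4, 1.0, 5.1]
finger_gap: 0.479
```

Run:
```python
from h import *
a=snap('wrist');cv2.imwrite('pics/w9.png',a['image'])
gg((.52,-.2479,.17,-.7))
```

```text
zaxis [ 0.0268 -0.0018 -0.9996]
t 23.65 tcp [0.6069 0.076  0.2031] yaw -0.02 tilt 1.54 gap 0.473 F [-0.8  0.2  6. ]
(np.float64(0.5159), np.float64(-0.2476), np.float64(0.3215), -0.7) -> shift [ -87.7  323.8 -120.2] turn 0.68
```

View pics/w9.png

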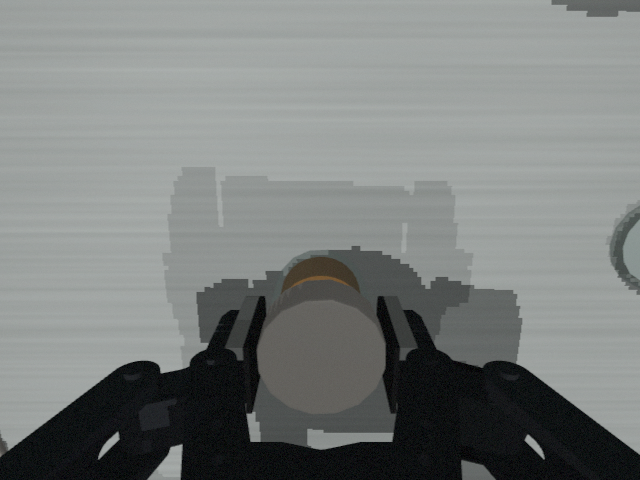

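The small jar is gripped centrally. Carrying it to the small ring.

servo_tool([
  [[0,0,-20],0,-0.4],
  [[0,0,-60],0,-0.4],
  [[0,0,-105],0,-0.4],
  [[-12,40,-125],0,-0.4],
  [[-24,86,-125],0,-0.4],
  [[-36,132,-125],0,-0.4],
  [[-48,178,-125],0.7,-0.4],
  [[-48,178,-125],0.7,-0.4],
], force=50)

```text
t: 24.45
tcp_pos: [0.5545, -0.1069, 0.327]
tool_rot: [1.0, -0.01, 0.013, 0.002]
force: [0.1, 0.7, -0.5]
finger_gap: 0.474
```

Run:
```python
from h import *
go((.516,-.2479,.327,-.7))
```

```text
t 24.45 tcp [ 0.5545 -0.1069  0.327 ] yaw -1.09 tilt 1.54 gap 0.474 F [ 0.1  0.7 -0.5]
(0.516, -0.2479, 0.327, -0.7) -> shift [-35.8 141.7  -0.5] turn -0.39
```

servo_tool([
  [[-12,47,0],-0.4,-0.4],
  [[-24,94,0],-0.4,-0.4],
  [[-36,136,0],-0.4,-0.4],
  [[-36,142,0],-0.4,-0.4],
  [[-36,142,0],-0.4,-0.4],
  [[-36,142,0],-0.4,-0.4],
  [[-36,142,0],-0.4,-0.4],
])

```text
t: 25.15
tcp_pos: [0.516, -0.2463, 0.3262]
tool_rot: [1.0, -0.005, 0.013, 0.001]
force: [0.7, 0.3, -1.6]
finger_gap: 0.475
```

Run:
```python
from jars import *
a=snap('wrist');cv2.imwrite('pics/w10.png',a['image']);P=cloud(a)
disc(P,.536,-.248,.036,.013,.03)
go((.5334,-.2479,.25,-.7),(.5334,-.2479,.207,-.7))
```

```text
1962 pix 277 365 159 246 c [ 536.1 -247.9] r 29.9 mean [ 536.6 -247.8] rect [ 536.2 -247.8] z 0.0177
t 25.2 tcp [ 0.5161 -0.2463  0.3263] yaw -0.55 tilt 1.49 gap 0.474 F [-0.7  0.3 -1.8]
(0.5334, -0.2479, 0.25, -0.7) -> shift [15.3  1.2 76.7] turn 0.15
(0.5334, -0.2479, 0.207, -0.7) -> shift [ 14.2   1.1 119.7] turn 0.15
```

View pics/w10.png

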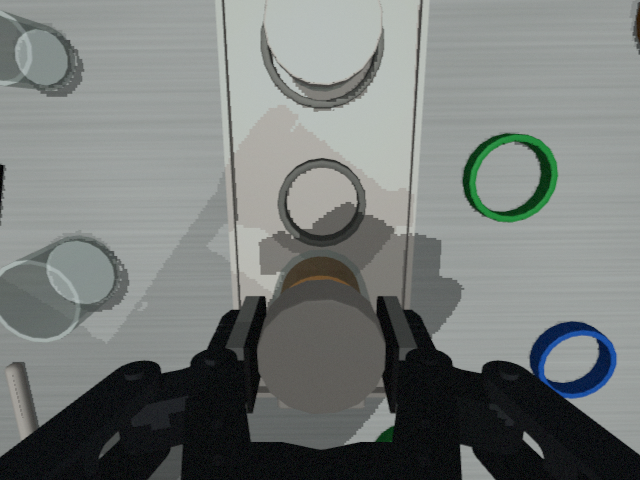

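The small ring is at (0.536, -0.2479), r = 29.9, and the big jar is in its ring at (322,40). Lowering the small jar.

servo_tool([
  [[8,1,30],0,-0.4],
  [[15,1,60],0,-0.4],
  [[15,1,80],0,-0.4],
  [[14,1,92],0,-0.4],
  [[14,1,103],0,-0.4],
  [[14,1,112],0,-0.4],
  [[14,1,118],0,-0.4],
  [[14,1,118],0,-0.4],
])

```text
t: 26.0
tcp_pos: [0.5331, -0.2477, 0.2083]
tool_rot: [1.0, -0.005, 0.013, 0.001]
force: [-0.1, 0.6, -0.6]
finger_gap: 0.477
```

Run:
```python
from h import *
go((.5334,-.2479,.207,-.7))
```

```text
t 26.0 tcp [ 0.5331 -0.2477  0.2083] yaw -0.55 tilt 1.46 gap 0.477 F [-0.1  0.6 -0.6]
(0.5334, -0.2479, 0.207, -0.7) -> shift [0.3 0.2 1.4] turn 0.15
```

servo_tool([
  [[0,0,1],0,-0.4],
  [[0,0,2],0,-0.4],
  [[0,0,2],0,-0.4],
  [[0,0,2],0,-0.4],
])

```text
t: 26.4
tcp_pos: [0.5333, -0.2479, 0.2071]
tool_rot: [1.0, -0.005, 0.013, 0.002]
force: [0.9, 0.7, 3.5]
finger_gap: 0.473
```

servo_tool([
  [[0,0,0],0,0.2],
  [[0,0,0],0,0.5],
  [[0,0,0],0,0.8],
  [[0,0,0],0,0.8],
  [[0,0,-10],0,0.8],
  [[0,0,-55],0,0.8],
  [[0,0,-100],0,0.8],
  [[-50,0,-130],0,0.8],
])

```text
t: 27.2
tcp_pos: [0.4911, -0.2489, 0.3364]
tool_rot: [1.0, -0.004, 0.019, 0.006]
force: [-0.9, -1.1, 1.5]
finger_gap: 0.896
```

servo_tool([
  [[-30,-30,-30],0,0.8],
  [[-60,-60,-60],0,0.8],
  [[-90,-90,-80],0,0.8],
  [[-90,-130,-80],0,0.8],
  [[-90,-170,-80],0,0.8],
  [[-90,-170,-80],0,0.8],
  [[-90,-170,-80],0,0.8],
  [[-90,-170,-80],0,0.8],
])

```text
t: 28.0
tcp_pos: [0.3997, -0.078, 0.4112]
tool_rot: [1.0, -0.004, 0.02, 0.007]
force: [0.0, -0.4, 0.1]
finger_gap: 0.901
```

Run:
```python
from jars import *
go()
a=snap('top');cv2.imwrite('pics/t2.png',a['image']);P=cloud(a)
b=snap('side');o=cv2.resize(b['image'][170:350,260:460],None,fx=3.3,fy=3.3,interpolation=cv2.INTER_CUBIC);cv2.imwrite('pics/s2.png',o)
disc(P,.635,-.249,.045,.06,.09);disc(P,.5345,-.248,.035,.045,.08)
disc(P,.6295,-.0687,.035,.036,.055);disc(P,.4828,-.069,.04,.048,.065)
for x in(.4187,.4507):
    m=(np.abs(P[...,0]-x)<.013)&(np.abs(P[...,1]+.2466)<.045)&(P[...,2]>.035)&(P[...,2]<.06)
    p=P[m];print(len(p),p.mean(0).round(4),cv2.minAreaRect((p[:,:2]*1000).astype(np.float32)))
```

```text
t 28.0 tcp [ 0.3997 -0.078   0.4112] yaw -0.41 tilt 2.39 gap 0.901 F [ 0.  -0.4  0.1]
615 pix 376 403 154 181 c [ 634.9 -249.5] r 29.0 mean [ 634.  -249.2] rect [ 634.4 -249.4] z 0.0732
316 pix 380 399 206 225 c [ 534.1 -248.5] r 20.7 mean [ 533.7 -248.1] rect [ 533.9 -247.9] z 0.0591
91 pix 296 313 166 184 c [629.9 -69.2] r 20.0 mean [629.7 -69.4] rect [629.5 -69.3] z 0.0424
116 pix 294 319 230 255 c [482.5 -70.1] r 27.7 mean [483.2 -69.4] rect [482.3 -69.7] z 0.0551
303 [ 0.4185 -0.2459  0.0434] ((418.06585693359375, -246.54188537597656), (59.851783752441406, 21.630887985229492), 88.28910827636719)
303 [ 0.4505 -0.2448  0.0433] ((450.50177001953125, -245.5553436279297), (60.49116897583008, 21.7064208984375), 88.25392150878906)
```

View pics/s2.png

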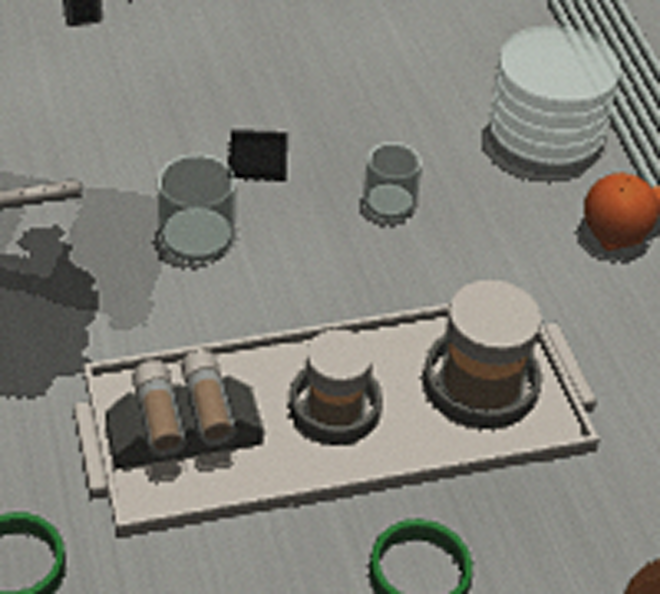

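The side view shows both tubes down in the grooves at (160,405) and (208,395), both jars upright in their rings, the open jars standing, and the arm clear. Handing in.

```bash
python3 -c "
from h import *
print(sign_off())"
```

```text
the job is handed in; nothing more can be done
None
```

The tray is packed and handed in at about 28 s of the 109 s allowed. I took the lower tube, saw the upper one roll to the stop, and laid both in the cradle grooves. Then I stood the large and small jars in their grey rings.

Last checks with the top and side cameras:
- **Jars:** both are within about 1 mm of their ring centres, with cap tops at 73 mm and 59 mm, which is what standing on the tray floor gives (74 and 60 mm, within calibration).
- **Tubes:** both are down in their grooves, centred to 1–2 mm and aligned.
- **Open jars:** moved less than 1 mm and still upright.
- **Arm:** clear of everything, with the wrist force reading about zero.

Two readings were off:
- **Camera offset:** the wrist and top cameras disagreed by about 1.5 mm in x, inside the calibration tolerance.
- **Tool tilt:** it drifted to 2.4° by the end and was about 1.5° at the last jar placement. I allowed for this in the later aims.

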